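# Hold the inspection chamber's sprung cover at its mark

### The job

The chamber may only be opened once the specimen case beside it is shut: press down the ajar lid of the low specimen case until it snaps fully home. Then lift the sprung cover of the taller inspection chamber until the pointer on the cover's side edge lines up with the small marker on the curved quadrant, and hold it there steadily with the gripper; the spring would pull it shut, so finish while still holding the cover at the mark. Do not shift the marker, and leave the other things on the bench where they are.

Things in the scene. Friction and masses are not known exactly. Their poses are not given: they have to be found in the camera images.
- case: The specimen case: a low grey plastic box fixed to the bench, 150 mm (its x, front to back) x 220 mm wide (y) x 45 mm high, under a flat grey lid of 156 x 224 mm hinged along its back (far, +x) top edge. Origin: centre of its underside.
- case_lid_press (a point): Point to press on the upper face of the case's lid: midway along its width, 19 mm behind the lid's front edge, 135 mm in front of the hinge. Axes turn with the lid: x from front to hinge, z out of its upper face. When the lid is shut this face is level, 56 mm above the bench.
- case_lid_hinge (a point): Middle of the case lid's hinge line, 45 mm above the bench; the lid's upper face lies 11 mm above it along the lid's z. Axes turn with the lid, y along the hinge.
- case_lid (a joint): Opening angle of the case's lid in rad: 0 shut, 0.35 to 0.52 ajar as it starts. A spring pushes it open and a ball catch keeps it shut: near 0.1 rad the catch resists (about 6 N at most at the press point), below about 0.05 rad it snaps home and stays.
- chamber: The inspection chamber: a white open-topped box with a black foot, fixed to the bench, 200 mm (its x, front to back) x 180 mm (y) x 100 mm high, under a grey cover hinged along its back (far, +x) top edge. Origin: centre of its underside.
- cover_handle (a point): Centre of the cover's handle: a round steel bar of 12 mm diameter along y, 96 mm long between two posts, 42 mm above the cover's upper face, 165 mm in front of the hinge line and 50 mm above it when shut (150 mm above the bench). Open space under it. The bar may turn between the fingers as the cover tilts. Axes turn with the cover.
- cover_hinge (a point): Middle of the cover's hinge line, 100 mm above the bench. The cover is a grey plate 196 mm (front to back) x 184 mm x 8 mm, about 0.25 kg; its underside is level with the hinge line. Axes turn with it: x from front to hinge, y along the hinge, z out of the plate.
- cover (a joint): Opening angle of the chamber's cover in rad: 0 shut (as it starts), up to 1.25; it opens upward and back, away from the robot. A spring always pulls it shut: 0.3 N m at 0 growing by 0.3 N m per rad, so with its weight about 3 to 5 N at the handle.
- pointer_tip (a point): Tip of the pointer, a thin dark steel strip along the cover's +y side edge; 160 mm in front of the hinge line. Moves with the cover.
- marker_tip (a point): Where the pointer tip is when the cover is at the mark: the point beside the marker, a dark steel tab 16 x 10 x 5 mm that sticks out of the outer rim of the curved aluminium quadrant on the chamber's +y side. The quadrant is a strip 20 mm wide, centred on the hinge line, radius 128 to 148 mm.
- marker (a joint): Angle of the marker about the cover's hinge line, in rad, counted as the cover's: the mark is met when joint cover equals this value. It lies between 0.38 and 0.80, differs each time, and stays by friction.
- dish: Bystander, to be left alone: small open glass dish, 60 mm across, 16 mm high; origin at the centre of its underside.
- jar: Bystander, to be left alone: amber glass jar, 52 mm across, 65 mm high; origin at the centre of its underside.
- tweezers: Bystander, to be left alone: steel tweezers lying flat, 120 mm long; origin at the centre of its underside.
- brush: Bystander, to be left alone: small brush lying flat, 150 mm long; origin at the centre of its underside.
- beaker: Bystander, to be left alone: glass beaker, 70 mm across, 90 mm high; origin at the centre of its underside.
- wash_bottle: Bystander, to be left alone: white bottle, 60 mm across, 150 mm high; origin at the centre of its underside.
- slide_box: Bystander, to be left alone: flat blue box, 80 x 100 x 35 mm; origin at the centre of its underside.

How it is judged (in metres and radians):
On the way, in this order (a step that is already met when the one before it is completed fails the run):
1. the specimen case's lid is shut home while the chamber's cover is still shut (value of joint case_lid below 0.03 rad and value of joint cover below 0.1 rad), for 0.3 s.
2. the cover is held by the fingers with its pointer at the marker (distance between pointer_tip and marker_tip below 0.012 m and contact force between the fingers and chamber above 1 N and value of joint case_lid below 0.03 rad), for 0.3 s.
At the end, for the whole second after the job is handed in: The fingers still hold the cover (over 1 N), at rest (under 0.05 rad/s), with the pointer tip within 12 mm (about 4 degrees) of the marker's point; the specimen case's lid is shut (under 0.03 rad) and the marker is within 10 mm of where it was (all of step 2 and velocity of joint cover between -0.05 and 0.05 rad/s and distance of marker_tip from where it was at the start of the episode below 0.01 m); the arm keeps its last pose, push and grip.
It fails at once if the chamber's cover is opened while the specimen case is ajar (value of joint each of cover, case_lid above 0.12 rad).
It fails at once if the marker is shifted more than 10 mm (distance of marker_tip from where it was at the start of the episode above 0.01 m).
It fails at once if a bystander is moved more than 30 mm (distance of any of dish, jar, tweezers, brush, beaker, wash_bottle, slide_box from where it was at the start of the episode above 0.03 m).
It also fails if it takes over 58 s, if anything falls off the work surface, if the arm or the gripper's body presses on something with over 40 N, if the wrist force passes 120 N, or if a joint passes its speed limit or range.

### The arm

A 6-joint arm with a two-finger parallel gripper is mounted at the origin on the work surface. World frame = base frame: x ahead of the robot, y to its left, z up, the work surface at z = 0. Lengths are in mm, angles in rad, forces in N, time in s.
With the tool pointing down it reaches from about 350 to 850 mm from the base axis. Payload 8.1 kg.
Tool frame: the origin (TCP) lies midway between the tips of the shut fingers; the grasp point (between the pads) lies 19 mm behind it; z points along the fingers, y is the direction in which the jaws open and shut (so a half turn about z gives the same grasp; the last joint's range is limited). The gripper opens to 85 mm and grips with 20 to 120 N. Pads are 22 mm wide; open, the fingers measure 114 mm over their backs; the gripper's body (76 mm by 85 mm) begins 54 mm behind the grasp point. The pads swing forward as they close: fully open they stand 13 mm farther back than shut.
Start: joints at [-1.23, 0.13, 1.488, -0, 1.523, -0.085], TCP at [247.85, -546.421, 231.292] pointing down, gripper open.
Joint ranges: [-2.96, 2.96], [-0.89, 2.26], [0.02, 2.5], [-1.34, 4.48], [0, 2.73], [-2.66, 2.66]. Speed limits (rad/s): [2.39, 2.39, 2.79, 3.14, 3.14, 3.14].

### API

Orientations are given as [roll, pitch, yaw] about the fixed x, y, z axes, in that order (R = Rz(yaw) Ry(pitch) Rx(roll)).
In Python, from plant import robot gives the robot as it stands.
- The arm moves only by the tool apply_moves, never from a script. Its argument "deltas" is one flat list of numbers, 6 for each row, row after row: the shift along the world's x, y, z scaled (see below), then the turn, a rotation vector about the world's x, y, z scaled (see below). A call has 1 to 10 rows; each row is the pose to reach, as a shift and turn from the pose measured when the call began, turning the shorter way round; what a row does not reach only later rows make up. The controller multiplies each number of a shift by 750 mm and each number of a turn by pi rad. A row lasts 1/10 s, in which the tool goes at most 50 mm and 8.59 degrees, less where a joint would pass 70% of its speed; a pose out of reach is approached as far as the arm can. A call with a number of a shift or a turn outside -1 to 1 is refused whole. A call with a gripper value outside its range is refused whole. "claw" is the opening, from 0 (shut) to 1 (fully open), set as the call begins (left out, the last holds). The fingers move at their own pace and stop on an object; the grip force is fixed at half the most. Time passes only in rows, so rows that repeat a pose let the fingers close. It gives the time, the measured TCP pose, the force and the opening at its end, in the units of the state.
- robot.sense(): the state, without advancing time (a new reading comes with each control period).
- robot.capture(name): name is "side" or "top"; returns the picture (384x512x3 uint8, red, green, blue); there is no depth.
- robot.camera_params(name): a dict with "fx", "fy", "cx", "cy" (pixels), "eye" and "attitude" of the camera in the world. Camera axes: x right, y up, looking along -z (the intrinsics and any distortion apply to the point x, -y, -z); pixel columns grow to the right and rows downward; lengths in mm; the calibration is good to about 2 mm. A picture is of the moment at which its call begins. camera_params takes no time and is no camera call.
- robot.close_job(): hands the job in, once; it reports no verdict.
The state is a dict: "time": time; "joint_positions": joint angles; "qvel": joint speeds; "effort": joint torques, N m; "position": TCP position; "tcp_rot": TCP orientation; "force": force on the tool from outside, world axes, zero at the start; "moment": the same for the moment, N m; "finger_gap": finger opening in mm.
Only numpy, scipy, OpenCV 4.12 (cv2) and the standard library are available. Lean on these libraries where they do the work, as an engineer would, in place of code of your own. Each camera call takes 0.05 s, during which the arm holds its last target.

## Working session

There is one attempt and no reset: what is moved stays moved. The work goes in short steps, Python scripts to look and compute and a tool call to move; the robot and the scene stay as the last step left them, time stands still between calls to the robot, and variables do not carry over. Pictures are saved under pics/ and viewed, and the job is handed in when it is done.

Besides the shell and the picture viewer there is one more tool, called after "Emit:" as name(argument=value, ...) on one line, values as JSON. apply_moves: Moves the arm, as the interface text tells. Its arguments: {"type":"object","properties":{"deltas":{"type":"array","items":{"type":"number","minimum":-1,"maximum":1}},"claw":{"type":"number"}},"required":["deltas"]}

```bash
ls; mkdir -p pics
python3 - <<'E'
from plant import robot
import cv2
for n in("side","top"):
    im=robot.capture(n); cv2.imwrite(f"pics/{n}0.png",im[:,:,::-1]); print(n,robot.camera_params(n))
print(robot.sense())
E
```

```text
pics
side {'fx': 461.5634492203722, 'fy': 461.5634492203722, 'cx': 258.64792714627623, 'cy': 187.47331630618004, 'eye': array([ 211.16237859, 1197.46835945, 1093.15866705]), 'attitude': array([ 0.88846394, -0.01561445, -2.86393786])}
top {'fx': 382.1156360689747, 'fy': 382.1156360689747, 'cx': 251.47824601964504, 'cy': 182.4963946876467, 'eye': array([ 372.06017979,   -7.40969671, 1357.09896484]), 'attitude': array([ 1.26897170e-01, -2.56247267e-04, -1.57689569e+00])}
{'time': 0.1, 'joint_positions': array([-1.23042167e+00,  1.31094287e-01,  1.48919285e+00, -1.32867716e-06,
        1.52300365e+00, -8.54154263e-02]), 'qvel': array([ 4.82833358e-04,  1.83982108e-05, -9.10178746e-04, -9.54816092e-05,
       -1.26911002e-03, -2.47687068e-04]), 'effort': array([ 7.07133750e-04, -5.70953858e+01, -5.01939905e+01, -2.37578115e-04,
        8.08996410e-03, -1.11281743e-04]), 'position': array([ 247.66630341, -545.94397175,  230.33183369]), 'tcp_rot': array([-3.13990060e+00, -1.43547850e-04,  4.25790025e-01]), 'force': array([-0.74482854,  0.58329564,  0.10831902]), 'moment': array([-0.00026804, -0.05515088, -0.00470133]), 'finger_gap': 85.36815065313577}
```

View pics/side0.png

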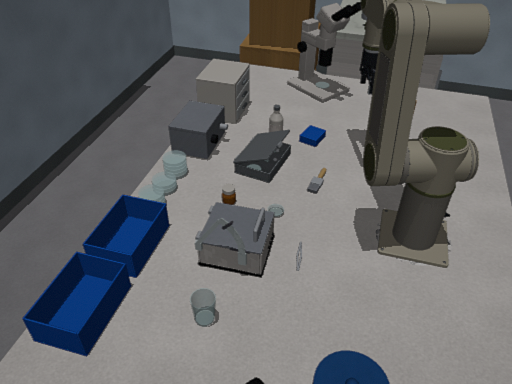

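View pics/top0.png

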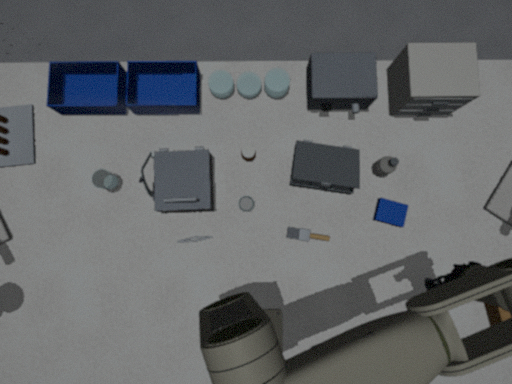

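Run:
```python
import cv2
a=cv2.imread("pics/side0.png");b=cv2.imread("pics/top0.png")
def c(im,x0,y0,w,h,s,n): cv2.imwrite(n,cv2.resize(cv2.convertScaleAbs(im[y0:y0+h,x0:x0+w],alpha=1.5),None,fx=s,fy=s,interpolation=cv2.INTER_CUBIC))
c(a,185,195,100,80,8,"pics/s_ch.png");c(b,130,140,100,80,8,"pics/t_ch.png")
c(b,280,135,90,70,8,"pics/t_case.png");c(a,225,120,80,65,8,"pics/s_case.png")
```

```text
(no output)
```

View pics/s_ch.png

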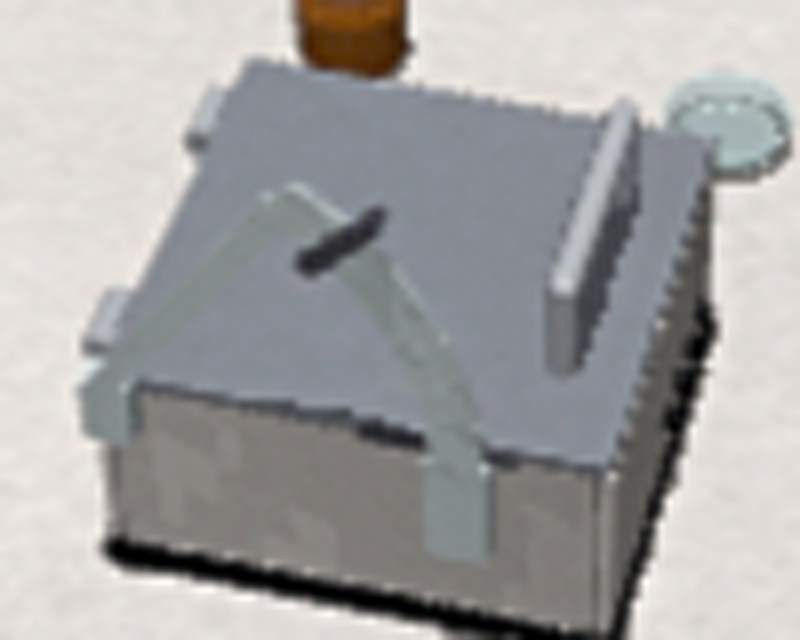

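View pics/t_ch.png

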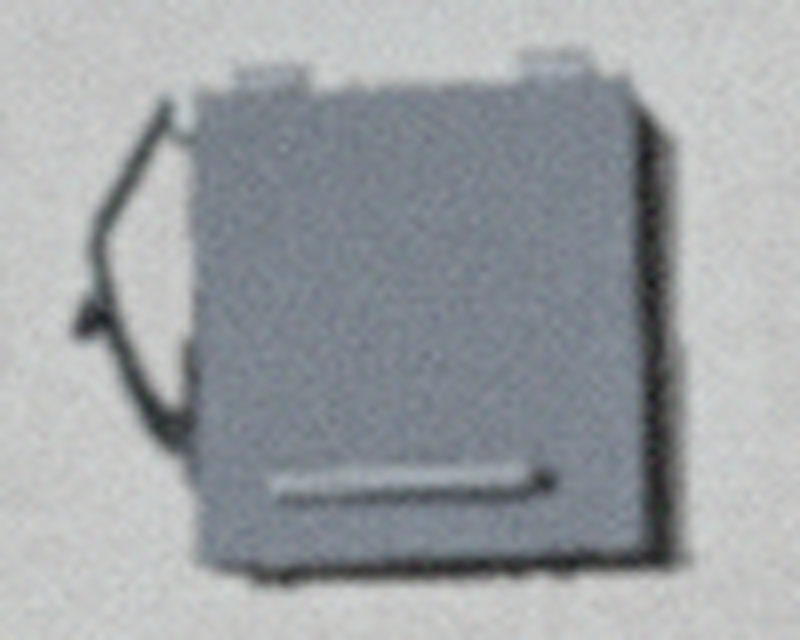

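View pics/t_case.png

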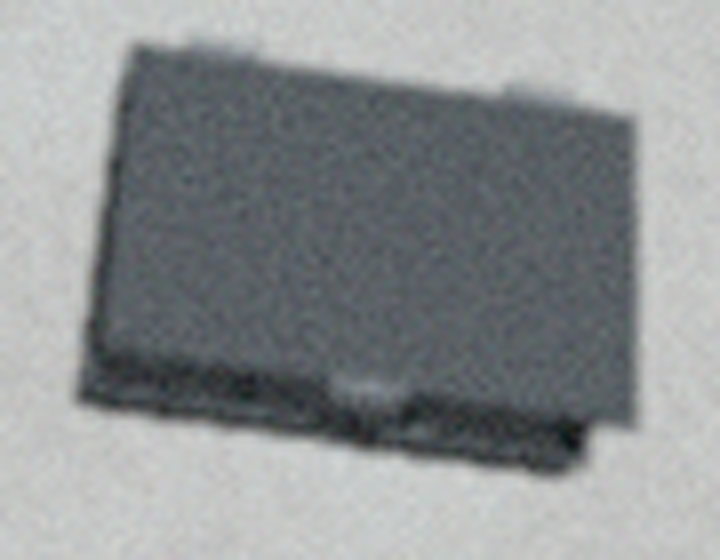

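View pics/s_case.png

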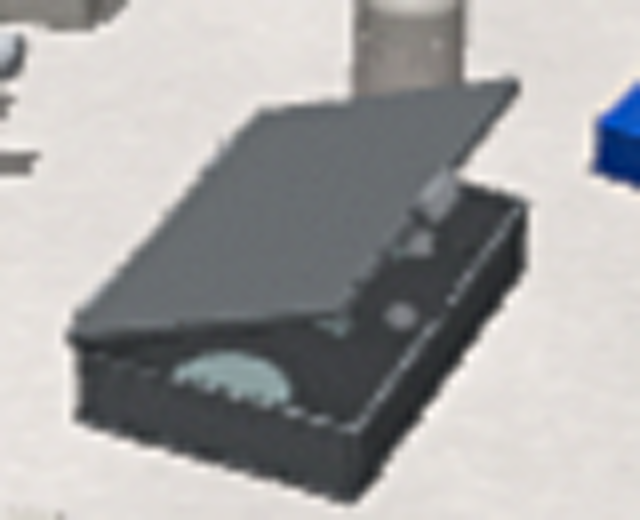

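```bash
cat > h.py <<'E'
import numpy as np
from scipy.spatial.transform import Rotation as R
from scipy.optimize import least_squares
CAM={'side':(461.5634,258.648,187.4733,np.array([211.1624,1197.4684,1093.1587]),[0.88846394,-0.01561445,-2.86393786]),
'top':(382.1156,251.478,182.4964,np.array([372.0602,-7.4097,1357.099]),[1.26897170e-01,-2.56247267e-04,-1.57689569e+00])}
def proj(n,P):
    f,cx,cy,e,a=CAM[n]; q=R.from_euler('xyz',a).inv().apply(np.atleast_2d(P)-e)
    return np.c_[cx+f*q[:,0]/-q[:,2],cy-f*q[:,1]/-q[:,2]]
def ray(n,px,z):
    f,cx,cy,e,a=CAM[n]; d=R.from_euler('xyz',a).apply([(px[0]-cx)/f,-(px[1]-cy)/f,-1]); return e+d*(z-e[2])/d[2]
def hinge(p,h,th,L):  # local point in cover/lid axes -> world; p=(x,y,yaw) of hinge mid, h height
    L=np.atleast_2d(L).astype(float)
    return R.from_euler('z',p[2]).apply(R.from_euler('y',th).apply(L))+[p[0],p[1],h]
E
python3 - <<'E'
from h import *
import numpy as np
T=lambda p:(130+p[0]/8,140+p[1]/8); S=lambda p:(185+p[0]/8,195+p[1]/8)
# check lift sign: angle positive should raise front (-x)
print(hinge([0,0,0],0,0.5,[-100,0,0]))
cor=[[0,92,8],[0,-92,8],[-196,-92,8],[-196,92,8],[-165,48,50],[-165,-48,50]]
to=[T(p) for p in[(195,92),(630,85),(645,553),(205,562),(270,485),(540,476)]]
so=[S(p) for p in[(133,385),(250,62),(715,145),(608,468),(558,290),(630,108)]]
def r(p):
    P=hinge(p,100,0,cor); return np.r_[(proj('top',P)-to).ravel(),(proj('side',P)-so).ravel()]
s=least_squares(r,[650,180,0]);print(s.x,r(s.x).reshape(-1,2).round(1))
p=s.x
for y in(95,100,105,110):
  for th in(.4,.5,.6,.7,.8):
    L=[[-128,y,0],[-148,y,0],[-160,y,0]]
    P=hinge(p,100,th,L)
    print(y,th,((proj('side',P)-[185,195])*8).round().tolist(),((proj('top',P)-[130,140])*8).round().tolist())
# case
T=lambda p:(280+p[0]/8,135+p[1]/8); S=lambda p:(225+p[0]/8,120+p[1]/8)
lid=[[0,112,11],[0,-112,11],[-154,-112,11],[-154,112,11]]
to=[T(p) for p in[(140,45),(635,118),(635,425),(105,350)]]
so=[S(p) for p in[(72,330),(262,108),(518,82),(345,308)]]
base=[[-75-75,110,45],[-150,-110,45],[-150,110,0],[0,110,0]]
bo=[S(p) for p in[(355,430),(527,205),(350,500),(78,420)]]
def r(q):
    P=hinge(q,45,q[3],lid);B=hinge(q,0,0,base)
    return np.r_[(proj('top',P)-to).ravel(),(proj('side',P)-so).ravel(),(proj('side',B)-bo).ravel()]
s=least_squares(r,[650,-180,0,.4]);print(s.x,r(s.x).reshape(-1,2).round(1))
q=s.x
print('press',[ (t,hinge(q,45,t,[-135,0,11]).round(1)) for t in(q[3],.2,.1,.0)])
print('handle',[ (t,hinge(p,100,t,[-165,0,50]).round(1)) for t in(0,.4,.6,.8)])
E
```

```text
[[-87.75825619   0.          47.94255386]]
[6.36633555e+02 2.26338537e+02 4.20699385e-02] [[-1.3  1.4]
 [-0.4 -0.4]
 [-0.3 -0. ]
 [-1.6  1.6]
 [ 0.6  0. ]
 [-2.8 -0.3]
 [-3.8 -2.8]
 [ 0.4 -1.7]
 [ 1.1 -2. ]
 [ 1.4 -1. ]
 [ 1.  -1.5]
 [-0.6  0. ]]
95 0.4 [[406.0, 345.0], [456.0, 339.0], [486.0, 335.0]] [[155.0, 373.0], [150.0, 417.0], [147.0, 444.0]]
95 0.5 [[391.0, 319.0], [438.0, 309.0], [467.0, 302.0]] [[147.0, 356.0], [141.0, 397.0], [137.0, 422.0]]
95 0.6 [[372.0, 294.0], [416.0, 279.0], [443.0, 270.0]] [[139.0, 335.0], [132.0, 374.0], [127.0, 397.0]]
95 0.7 [[350.0, 270.0], [391.0, 251.0], [416.0, 239.0]] [[132.0, 312.0], [123.0, 347.0], [118.0, 368.0]]
95 0.8 [[325.0, 246.0], [363.0, 223.0], [385.0, 209.0]] [[125.0, 286.0], [115.0, 317.0], [109.0, 336.0]]
100 0.4 [[402.0, 355.0], [452.0, 349.0], [482.0, 345.0]] [[142.0, 374.0], [137.0, 418.0], [135.0, 444.0]]
100 0.5 [[387.0, 329.0], [434.0, 319.0], [463.0, 312.0]] [[134.0, 356.0], [128.0, 398.0], [124.0, 423.0]]
100 0.6 [[368.0, 304.0], [413.0, 289.0], [440.0, 280.0]] [[126.0, 336.0], [119.0, 374.0], [114.0, 398.0]]
100 0.7 [[
[... 1134 characters left out ...]
, 370.0]]
110 0.8 [[313.0, 275.0], [350.0, 252.0], [373.0, 238.0]] [[86.0, 288.0], [75.0, 319.0], [69.0, 338.0]]
[ 6.63770222e+02 -2.74156421e+02 -1.54928501e-01  3.60917124e-01] [[-1.7 -0.2]
 [ 0.4  0. ]
 [ 0.1  0.7]
 [-1.3  0.1]
 [-1.  -0.7]
 [-0.2 -1.1]
 [ 0.6 -0.9]
 [-0.5  0.1]
 [ 0.4 -0.7]
 [ 0.6 -1.9]
 [ 0.7 -0. ]
 [-0.4 -0.5]]
press [(np.float64(0.36091712405090937), array([[ 542.8, -255.3,  103. ]])), (0.2, array([[ 535.2, -254.1,   82.6]])), (0.1, array([[ 532.1, -253.6,   69.4]])), (0.0, array([[ 530.4, -253.3,   56. ]]))]
handle [(0, array([[471.8, 219.4, 150. ]])), (0.4, array([[504.2, 220.8, 210.3]])), (0.6, array([[528.8, 221.8, 234.4]])), (0.8, array([[557.6, 223. , 253.2]]))]
```

Run:
```python
from h import *
T=lambda p:(130+p[0]/8,140+p[1]/8); S=lambda p:(185+p[0]/8,195+p[1]/8)
to=[T(p) for p in[(195,92),(630,85),(645,553),(205,562),(270,485),(545,476)]]
so=[S(p) for p in[(133,385),(250,62),(715,145),(608,468),(555,285),(630,105)]]
def r(p):
    d=p[3]
    cor=[[d,92,8],[d,-92,8],[d-196,-92,8],[d-196,92,8],[-165,48,54],[-165,-48,54]]
    P=hinge(p,100,0,cor);B=hinge(p,0,0,[[-200,90,0],[0,90,0]])
    return np.r_[(proj('top',P)-to).ravel(),(proj('side',P)-so).ravel(),(proj('side',B)-[S((612,640)),S((110,550))]).ravel()]
s=least_squares(r,[650,180,0,0],loss='soft_l1');print(s.x,r(s.x).reshape(-1,2).round(1))
p=s.x
def m(v):
    P=hinge(p,100,v[0],[[-146,v[1],0],[-162,v[1],0],[-154,v[1],0]])
    a=proj('side',P);b=proj('top',P)
    # observed: side ends, top
    return np.r_[(a[0]-S((v[2],0)))[1:]*0,(a[2]-S((342,240))),(b[2]-T((90,317)))]
s=least_squares(m,[.7,105,0]);print(s.x,m(s.x))
for th in(.65,.7,.75,.8,.85):
  for y in (104,108):
    P=hinge(p,100,th,[[-128,y,0],[-148,y,0],[-164,y,0]])
    print(th,y,((proj('side',P)-[185,195])*8).round().tolist(),((proj('top',P)-[130,140])*8).round().tolist())
import cv2
a=cv2.imread("pics/side0.png");b=cv2.imread("pics/top0.png")
x=cv2.resize(a[210:235,205:245],None,fx=14,fy=14,interpolation=cv2.INTER_CUBIC)
y=cv2.resize(b[150:200,135:160],None,fx=14,fy=14,interpolation=cv2.INTER_CUBIC)[:560]
cv2.imwrite("pics/mk1.png",x*1);cv2.imwrite("pics/mk2.png",y)
```

```text
[6.38024722e+02 2.24756461e+02 2.70309318e-02 3.92179203e-01] [[-0.8  0.4]
 [ 0.1 -0.5]
 [-0.7 -0.1]
 [-2.   0.6]
 [ 0.1 -0.7]
 [-3.9 -0.6]
 [-4.6 -3.4]
 [ 0.5 -2.1]
 [ 0.9 -1.8]
 [ 0.2 -0.9]
 [ 0.6 -1.8]
 [-0.8 -0.4]
 [ 0.6  1.9]
 [ 1.   0. ]]
[  0.81390276 106.22326028   0.        ] [ 0.          1.29806911 -0.9572426  -1.12836005 -0.16177144]
0.65 104 [[346.0, 297.0], [389.0, 281.0], [424.0, 268.0]] [[112.0, 318.0], [103.0, 354.0], [96.0, 384.0]]
0.65 108 [[343.0, 305.0], [386.0, 289.0], [421.0, 276.0]] [[102.0, 318.0], [93.0, 355.0], [86.0, 385.0]]
0.7 104 [[335.0, 285.0], [376.0, 267.0], [409.0, 252.0]] [[109.0, 306.0], [99.0, 341.0], [91.0, 369.0]]
0.7 108 [[331.0, 293.0], [373.0, 274.0], [406.0, 260.0]] [[98.0, 306.0], [89.0, 341.0], [81.0, 370.0]]
0.75 104 [[323.0, 273.0], [362.0, 253.0], [394.0, 236.0]] [[105.0, 293.0], [95.0, 326.0], [87.0, 353.0]]
0.75 108 [[319.0, 281.0], [359.0, 260.0], [391.0, 244.0]] [[95.0, 293.0], [85.0, 326.0], [76.0, 353.0]]
0.8 104 [[310.0, 261.0], [347.0, 239.0], [378.0, 221.0]] [[102.0, 280.0], [91.0, 311.0], [82.0, 336.0]]
0.8 108 [[307.0, 269.0], [344.0, 247.0], [374.0, 228.0]] [[92.0, 280.0], [81.0, 311.0], [72.0, 336.0]]
0.85 104 [[297.0, 250.0], [332.0, 225.0], [360.0, 205.0]] [[99.0, 266.0], [88.0, 295.0], [78.0, 318.0]]
0.85 108 [[293.0, 258.0], [328.0, 233.0], [357.0, 213.0]] [[88.0, 267.0], [77.0, 295.0], [68.0, 318.0]]
```

View pics/mk1.png

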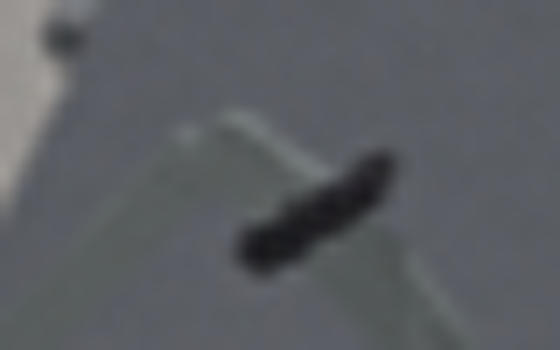

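View pics/mk2.png

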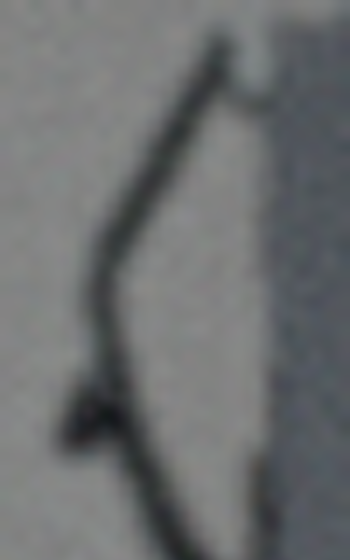

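Run:
```python
from h import *
T=lambda p:(130+p[0]/8,140+p[1]/8); S=lambda p:(185+p[0]/8,195+p[1]/8)
to=np.array([T(p) for p in[(195,92),(630,85),(645,553),(205,562)]])
so=np.array([S(p) for p in[(250,62),(715,145),(608,468)]])
def r(p):
    d=p[3]
    C=lambda L:hinge(p,100,0,L)
    return np.r_[(proj('top',C([[d,92,8],[d,-92,8],[d-196,-92,8],[d-196,92,8]]))-to-p[4:6]).ravel(),(proj('side',C([[d,-92,8],[d-196,-92,8],[d-196,92,8]]))-so-p[6:8]).ravel(),(proj('side',hinge(p,0,0,[[-200,90,0],[0,90,0]]))-[S((612,640)),S((110,550))]-p[6:8]).ravel(),p[4:]*.7,p[3]*.3]
s=least_squares(r,[650,180,0,0,0,0,0,0],loss='soft_l1');print(s.x.round(3),r(s.x).round(1))
print('handle',hinge(s.x,100,0,[-165,0,50]))
print(ray('top',T((270,484)),154),ray('top',T((538,473)),154),ray('side',S((563,285)),154),ray('side',S((628,105)),154))
print('bottle',ray('top',(383,168),20))
```

```text
[ 6.40468e+02  2.23342e+02  2.90000e-02 -9.61000e-01 -2.83000e-01
 -1.82000e-01  2.73000e-01 -1.06900e+00] [-0.1  0.3  0.8 -0.7  0.1 -0.3 -1.2  0.5 -0.  -1.4  0.4 -1.1 -0.2 -0.3
 -0.3  2.3  0.2  0.6 -0.2 -0.1  0.2 -0.7 -0.3]
handle [[475.53577368 218.6291777  150.        ]]
[469.97045756 268.4622322  154.        ] [473.67750028 162.8307678  154.        ] [468.70256091 274.92388797 154.        ] [472.2552735  173.74102289 154.        ]
bottle [ 591.62298808 -475.35070884   20.        ]
```

Emit:
apply_moves(deltas=[0.06,0.06,0,0,0,0.045,0.12,0.12,0,0,0,0.09,0.17,0.17,0,0,0,0.135,0.22,0.22,0,0,0,0.18,0.27,0.27,0,0,0,0.225,0.32,0.33,-0.02,0,0,0.27,0.36,0.37,-0.05,0,0,0.315,0.38,0.389,-0.08,0,0,0.36,0.38,0.389,-0.1,0,0,0.373,0.38,0.389,-0.1,0,0,0.373], claw=0)

```text
time: 1.1
position: [531.6, -250.2, 150.1]
tcp_rot: [-3.133, -0.005, 1.602]
force: [-0.3, 0.8, -0.1]
finger_gap: 0.0
```

Emit:
apply_moves(deltas=[0.004,-0.004,-0.03,0,0,0,0.004,-0.004,-0.05,0,0,0,0.004,-0.004,-0.07,0,0,0,0.003,-0.004,-0.085,0,0,0,0.002,-0.004,-0.1,0,0,0,0,-0.004,-0.11,0,0,0,0,-0.004,-0.118,0,0,0,0,-0.004,-0.124,0,0,0,0,-0.004,-0.128,0,0,0,0,-0.004,-0.128,0,0,0])

```text
time: 2.1
position: [531.4, -253.6, 55.8]
tcp_rot: [-3.133, -0.005, 1.602]
force: [-8.0, 1.9, 15.1]
finger_gap: -0.0
```

Emit:
apply_moves(deltas=[0,0,-0.005,0,0,0,0,0,-0.005,0,0,0,0,0,0.02,0,0,0,0,0,0.08,0,0,0,0,0,0.14,0,0,0,0,0.04,0.2,0,0,0,-0.04,0.08,0.22,0,0,0,-0.08,0.14,0.22,0,0,0,-0.1,0.2,0.22,0,0,0,-0.1,0.2,0.22,0,0,0])

```text
time: 3.1
position: [454.9, -99.5, 220.8]
tcp_rot: [-3.134, -0.006, 1.605]
force: [0.3, -0.5, 0.2]
finger_gap: 0.1
```

```bash
cat > snap.py <<'E'
import cv2,sys
from plant import robot
def c(im,x0,y0,w,h,s): return cv2.resize(cv2.convertScaleAbs(im[y0:y0+h,x0:x0+w,::-1],alpha=1.5),None,fx=s,fy=s,interpolation=cv2.INTER_CUBIC)
def snap(cam,out,box,s):
    im=robot.capture(cam); cv2.imwrite(out+"_full.png",im[:,:,::-1]); cv2.imwrite(out+".png",c(im,*box,s)); return im
E
python3 -c "
from snap import *
snap('side','pics/a1',(180,110,130,170),3.5)"
```

```text
(no output)
```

View pics/a1.png

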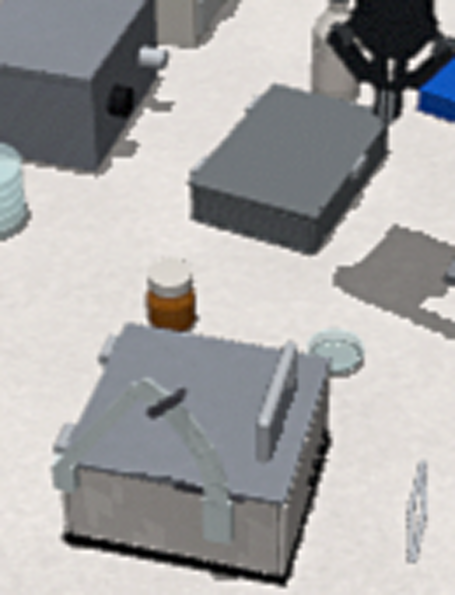

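The case lid is flush and shut. Next I go over the handle with the gripper open.

Emit:
apply_moves(deltas=[0.01,0.06,0.02,0,0,0,0.02,0.12,0.02,0,0,0,0.02,0.18,0.02,0,0,0,0.02,0.24,0.02,0,0,0,0.022,0.3,0.02,0,0,0,0.022,0.36,0.02,0,0,0,0.022,0.41,0.02,0,0,0,0.022,0.423,0.01,0,0,0,0.022,0.423,0.0,0,0,0,0.022,0.423,0,0,0,0], claw=1)

```text
time: 4.15
position: [472.0, 214.4, 219.1]
tcp_rot: [-3.132, -0.003, 1.605]
force: [0.2, 0.7, -0.9]
finger_gap: 85.5
```

```bash
python3 -c "
from snap import *
snap('side','pics/a2',(185,170,110,110),5);snap('top','pics/a3',(130,130,110,100),5)"
```

```text
(no output)
```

View pics/a2.png

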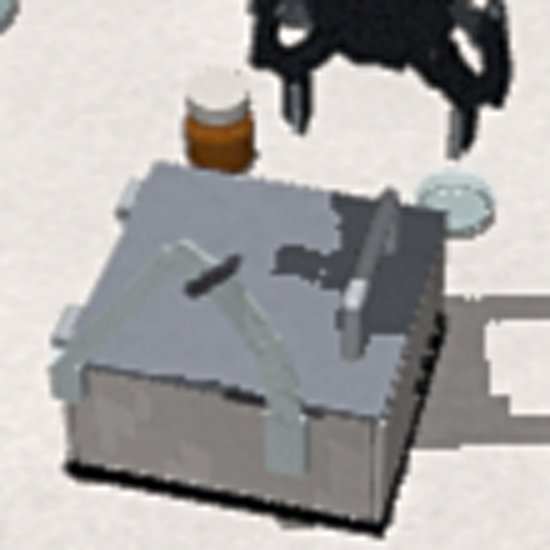

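View pics/a3.png

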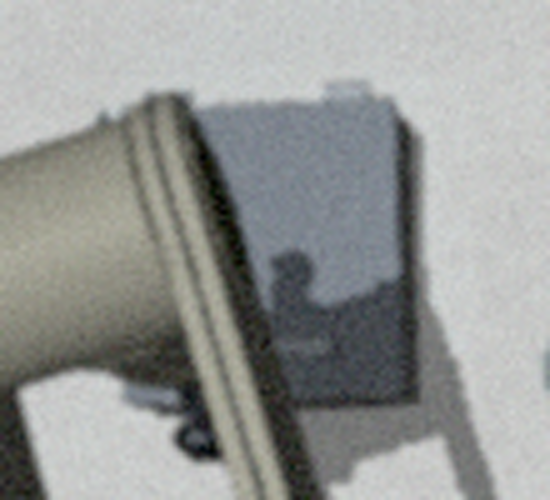

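Emit:
apply_moves(deltas=[0,0.005,-0.03,0,0,0,0,0.005,-0.06,0,0,0,0,0.005,-0.09,0,0,0,0,0.005,-0.115,0,0,0,0,0.005,-0.115,0,0,0])

```text
time: 4.75
position: [471.1, 216.0, 131.6]
tcp_rot: [-3.129, -0.002, 1.601]
force: [0.5, -0.2, -0.1]
finger_gap: 85.6
```

```bash
python3 -c "
from snap import *
snap('side','pics/a4',(185,170,110,110),5)"
```

```text
(no output)
```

View pics/a4.png

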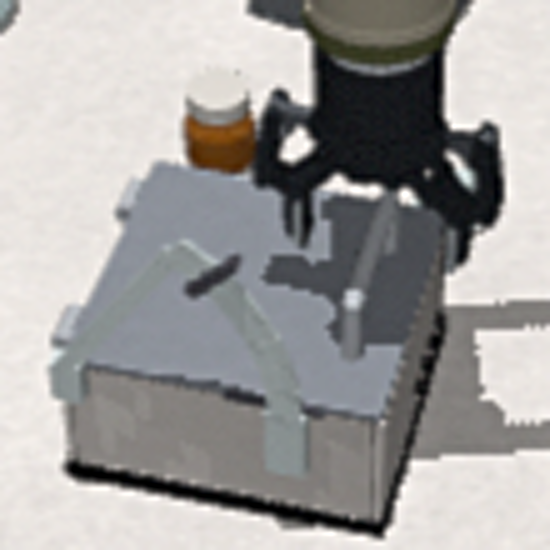

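Fingers straddle the bar, roughly centred on it. Closing the gripper.

Emit:
apply_moves(deltas=[0,0,0,0,0,0,0,0,0,0,0,0,0,0,0,0,0,0,0,0,0,0,0,0,0,0,0,0,0,0,0,0,0,0,0,0,0,0,0,0,0,0,0,0,0,0,0,0], claw=0)

```text
time: 5.6
position: [473.8, 216.7, 134.3]
tcp_rot: [-3.135, -0.003, 1.602]
force: [7.4, 1.0, -2.5]
finger_gap: 9.4
```

```bash
python3 -c "
from snap import *
snap('side','pics/a5',(185,170,110,110),5)
print(robot.sense())"
```

```text
{'time': 5.65, 'joint_positions': array([ 0.32694096, -0.0107379 ,  1.81536269,  0.0053139 ,  1.34208192,
        0.29483725]), 'qvel': array([ 3.56639072e-04, -2.84426979e-05,  1.00479136e-03,  1.09546780e-03,
        8.09685184e-04,  5.42818080e-04]), 'effort': array([  1.35423202, -47.14475513, -45.06384015,   0.75461296,
         2.47710004,   0.11873212]), 'position': array([473.73871896, 216.70720079, 134.24001389]), 'tcp_rot': array([-3.13519413, -0.00345925,  1.60167094]), 'force': array([ 6.78169822,  0.19617542, -0.9895862 ]), 'moment': array([ 0.01429552, -1.1505611 ,  0.10332712]), 'finger_gap': 10.193271450753565}
```

View pics/a5.png

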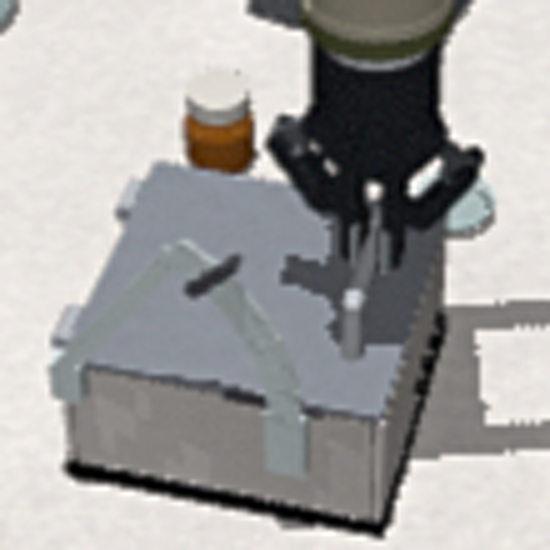

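Run:
```python
from h import *
h0=hinge([0,0,.029],0,0,[-165,0,50])
for t in np.arange(.08,.9,.08):print(round(t,2),((hinge([0,0,.029],0,t,[-165,0,50])-h0)/750).round(4))
```

```text
0.08 [[0.006  0.0002 0.0174]]
0.16 [[0.0134 0.0004 0.0342]]
0.24 [[0.0221 0.0006 0.0504]]
0.32 [[0.0321 0.0009 0.0658]]
0.4 [[0.0433 0.0013 0.0804]]
0.48 [[0.0556 0.0016 0.0941]]
0.56 [[0.069  0.002  0.1067]]
0.64 [[0.0833 0.0024 0.1182]]
0.72 [[0.0985 0.0029 0.1285]]
0.8 [[0.1145 0.0033 0.1376]]
0.88 [[0.1312 0.0038 0.1454]]
```

Emit:
apply_moves(deltas=[0.006,0,0.017,0,0,0,0.013,0,0.034,0,0,0,0.022,0.001,0.05,0,0,0,0.032,0.001,0.066,0,0,0,0.043,0.001,0.08,0,0,0,0.056,0.002,0.094,0,0,0,0.069,0.002,0.107,0,0,0,0.069,0.002,0.107,0,0,0,0.069,0.002,0.107,0,0,0])

```text
time: 6.55
position: [523.9, 218.7, 215.8]
tcp_rot: [-3.131, -0.004, 1.602]
force: [-12.9, 0.5, 7.0]
finger_gap: 9.9
```

```bash
python3 -c "
from snap import *
snap('side','pics/a6',(185,170,110,110),5)
print(robot.sense()['moment'])"
```

```text
[0.14377165 2.32178872 0.13617297]
```

View pics/a6.png

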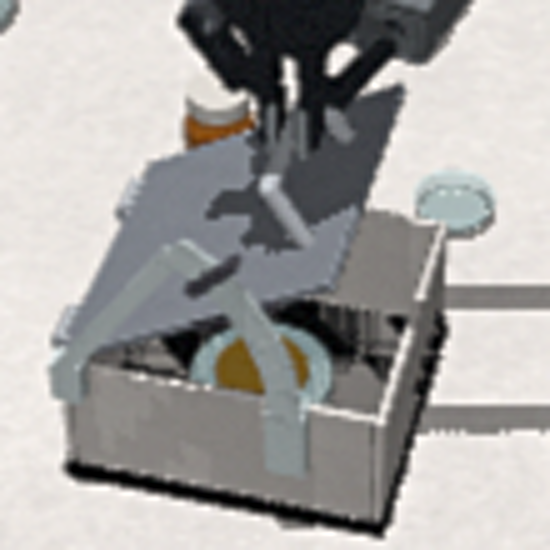

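Emit:
apply_moves(deltas=[0.008,0,0.006,0,0,0,0.016,0,0.012,0,0,0,0.024,0,0.017,0,0,0,0.031,0.001,0.021,0,0,0,0.031,0.001,0.021,0,0,0,0.031,0.001,0.021,0,0,0])

```text
time: 7.2
position: [546.0, 219.7, 233.6]
tcp_rot: [-3.129, -0.004, 1.603]
force: [-12.9, -1.4, 11.3]
finger_gap: 9.6
```

```bash
python3 -c "
from snap import *
snap('side','pics/a7',(190,175,80,75),8)
print(robot.sense()['moment'])"
```

```text
[-0.15402685  2.22381341  0.1180166 ]
```

View pics/a7.png

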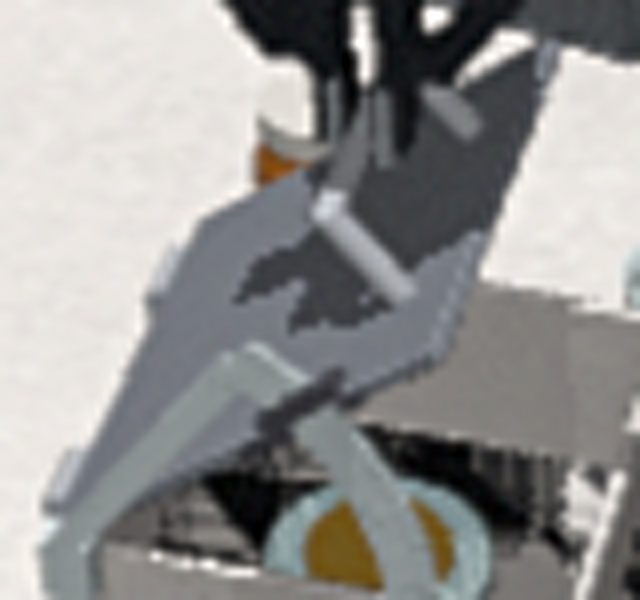

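```bash
python3 -c "
import cv2
a=cv2.imread('pics/a7_full.png');b=cv2.imread('pics/side0.png')
c=lambda a,x,y,w,h:cv2.resize(cv2.convertScaleAbs(a[y:y+h,x:x+w],alpha=2),None,fx=14,fy=14,interpolation=cv2.INTER_NEAREST)
cv2.imwrite('pics/b1.png',c(a,205,210,50,40));cv2.imwrite('pics/b2.png',c(b,205,210,50,40))
cv2.imwrite('pics/b3.png',c(cv2.imread('pics/top0.png'),135,150,30,42))"
```

```text
(no output)
```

View pics/b1.png

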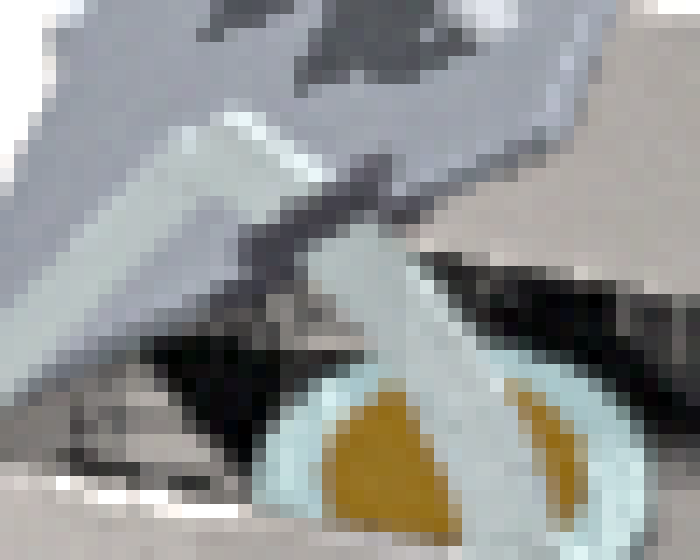

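View pics/b2.png

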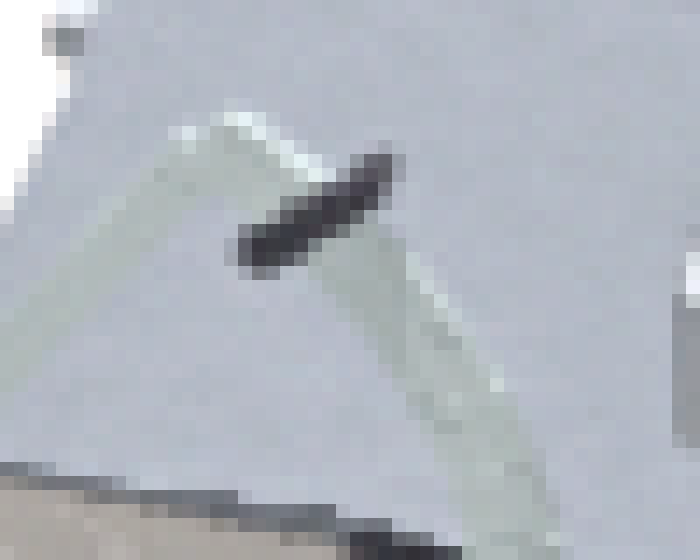

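View pics/b3.png

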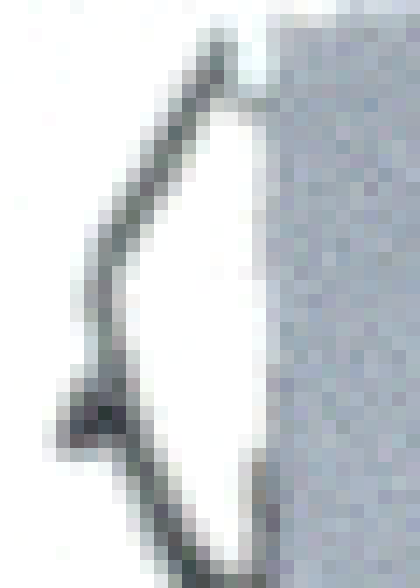

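Run:
```python
from h import *
p=[640.5,223.3,.029]
for th in(.65,.7,.75,.8,.85):
  print(th,'plate corner top/bot',proj('side',hinge(p,100,th,[[-197,92,8],[-197,92,0],[-197,-92,8],[-197,-92,0]])).round(1).tolist(),'ptr',proj('side',hinge(p,100,th,[[-160,96,4],[-160,96,0],[-160,104,0]])).round(1).tolist())
print(proj('side',hinge(p,100,0,[[-197,92,8],[-197,92,0]])))
print(proj('side',hinge(p,100,0,[[-197,-92,8],[0,-92,8]])),(185+715/8,195+145/8),(185+250/8,195+62/8))
```

```text
0.65 plate corner top/bot [[246.0, 219.5], [247.7, 221.5], [262.1, 179.6], [263.6, 181.5]] ptr [[236.3, 225.4], [237.1, 226.4], [236.3, 228.3]]
0.7 plate corner top/bot [[243.7, 217.0], [245.5, 219.0], [260.1, 177.3], [261.7, 179.1]] ptr [[234.4, 223.5], [235.4, 224.4], [234.5, 226.4]]
0.75 plate corner top/bot [[241.3, 214.7], [243.2, 216.6], [257.9, 175.1], [259.7, 176.9]] ptr [[232.5, 221.6], [233.5, 222.5], [232.7, 224.4]]
0.8 plate corner top/bot [[238.7, 212.4], [240.8, 214.3], [255.7, 172.9], [257.5, 174.7]] ptr [[230.5, 219.7], [231.5, 220.6], [230.7, 222.6]]
0.85 plate corner top/bot [[236.0, 210.2], [238.2, 212.0], [253.3, 170.8], [255.2, 172.5]] ptr [[228.4, 217.9], [229.4, 218.8], [228.6, 220.7]]
[[261.08612138 252.07524619]
 [261.03384135 253.97321744]]
[[275.05469762 210.88499329]
 [216.21452149 200.26134055]] (274.375, 213.125) (216.25, 202.75)
```

Emit:
apply_moves(deltas=[0.007,0,0.003,0,0,0,0.0145,0,0.006,0,0,0,0.0145,0,0.006,0,0,0,0.0145,0,0.006,0,0,0,0.0145,0,0.006,0,0,0])

```text
time: 7.75
position: [556.2, 220.1, 240.1]
tcp_rot: [-3.129, -0.005, 1.604]
force: [-9.8, 0.2, 8.3]
finger_gap: 9.7
```

```bash
python3 -c "
from snap import *
a=snap('side','pics/a8',(190,165,80,75),8)[:,:,::-1]
cv2.imwrite('pics/b4.png',cv2.resize(cv2.convertScaleAbs(a[205:245,205:255],alpha=2),None,fx=14,fy=14,interpolation=cv2.INTER_NEAREST))
print(robot.sense()['position'],robot.sense()['force'])"
```

```text
[556.19815077 220.11638996 240.11168912] [-9.17305176  0.56194387  8.21086845]
```

View pics/a8.png

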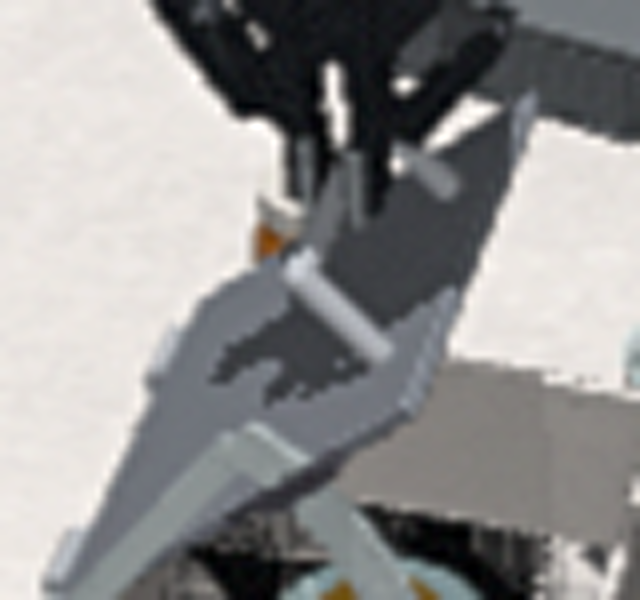

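View pics/b4.png

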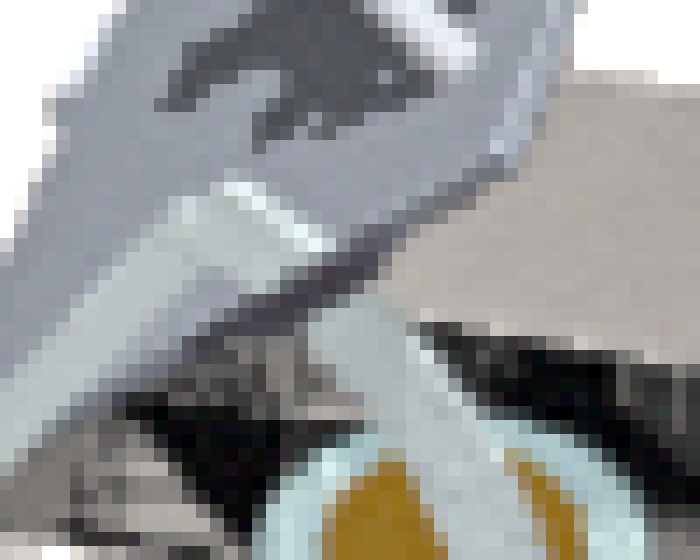

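```bash
python3 -c "
from snap import *
for i in range(6):
  robot.capture('side')
snap('side','pics/a9',(180,110,130,170),3.5)
s=robot.sense();print(s['position'],s['force'],s['qvel'].round(4),s['finger_gap'],s['time'])"
```

```text
[556.18410065 220.08178008 240.10711799] [-9.75541169 -0.28332616  8.46920707] [-0.0016 -0.0003  0.001   0.0009 -0.0008 -0.001 ] 9.465024245746461 8.15
```

View pics/a9.png

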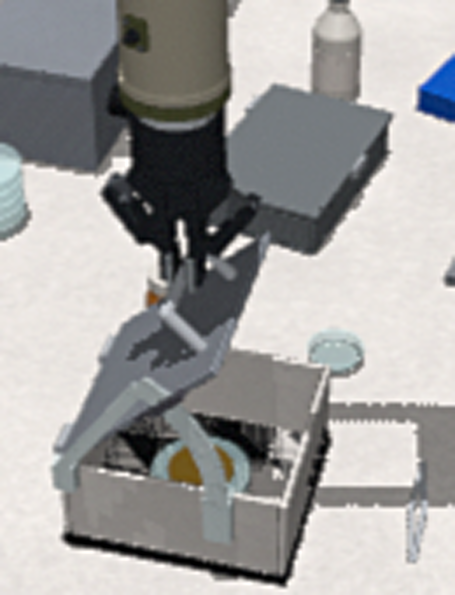

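```bash
python3 -c "
from plant import robot
print(robot.close_job()); s=robot.sense(); print(s['time'],s['position'],s['finger_gap'])"
```

```text
the job is handed in; nothing more can be done
None
the job is handed in; nothing more can be done
```

I pressed the specimen case's lid shut, then gripped the chamber cover's handle and lifted the cover to the marker. I handed the job in at about 8.2 s of the 58 s, still holding the cover there.

- **Case lid:** it met about 15 N of resistance at 56 mm height. Later side pictures show it flush and shut, also after the cover was lifted.
- **Cover at the mark:** I put the cover at about 0.79–0.80 rad, from two estimates: 0.80 from the tool's travel and 0.79 from the cover's corner in the picture. The pointer and marker look in line to about 1 pixel (about 3 mm). The side camera's model was off by about 2 pixels vertically. The pointer and marker may also sit at slightly different depths, which could hide up to about 4 mm more. Both together stay inside the 12 mm limit.
- **Marker:** it stayed at the same pixel position throughout.
- **Hold:** the arm was at rest, with the gripper closed to about 9.5 mm on the 12 mm bar and about 13 N measured at the wrist.
- **Bystanders:** the dish, tweezers, wash bottle, slide box and the visible part of the jar looked unmoved. I did not check the beaker and brush at the end, but the arm did not go near them.

The hand-in gives no verdict, so I can't confirm the result beyond these checks. The top view of the marker was hidden by the arm, so the final alignment rests on the side camera and the tool's travel.

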